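# Change the controller box in the sealing jig

### The arm

A 6-joint arm with a two-finger parallel gripper is mounted at the origin on a cart in front of the work surface, level with it; the furniture and walls round the work are solid. World frame = base frame: x ahead of the robot, y to its left, z up, the work surface at z = 0. Lengths are in mm, angles in rad, forces in N, time in s.
With the tool pointing down it reaches from about 325 to 900 mm from the base axis. Payload 6.1 kg.
Tool frame: the origin (TCP) lies on the centre line of the jaws, within the pads' length; the fingertips stand 11 mm ahead of it and the grasp point (between the pads) lies 8 mm behind it; z points along the fingers, y is the line along which they close (so a half turn about z gives the same grasp; the last joint's range is limited). The gripper opens to 87 mm and grips with 3 to 60 N. Pads are 19 mm wide; open, the fingers measure 117 mm over their backs; the gripper's body (75 mm by 190 mm) begins 51 mm behind the grasp point.
Start: joints at [-1.252, 0.22, 1.526, -0, 1.395, -0.126], TCP at [268.915, -564.181, 233.538] pointing down, gripper open.
Joint ranges: [-2.98, 2.98], [-0.91, 2.08], [0.09, 2.57], [-1.24, 4.39], [0.2, 2.65], [-2.68, 2.68]. Speed limits (rad/s): [2.57, 2.57, 3.01, 3.14, 3.14, 3.14].

### API

Orientations are given as a unit quaternion [x, y, z, w].
In Python, from station import robot gives the robot as it stands.
- The arm moves only by the tool arm_command, never from a script. Its argument "increments" is one flat list of numbers, 6 for each row, row after row: the shift along the tool's x, y, z in mm, then the turn, a rotation vector about the tool's x, y, z in rad. In form: [tx, ty, tz, wx, wy, wz, tx, ty, tz, wx, wy, wz, ...]. A call has 1 to 10 rows; each row is the pose to reach, as a shift and turn from the pose commanded when the call began, along the tool's axes at that moment; what a row does not reach only later rows make up. A row lasts 1/10 s, in which the tool goes at most 50 mm and 8.59 degrees, less where a joint would pass 70% of its speed; a pose out of reach is approached as far as the arm can. A call with a gripper value outside its range is refused whole. "hand" is the finger opening in mm, from 0 to 87, set as the call begins (left out, the last holds). The fingers move at their own pace and stop on an object; "squeeze" is the grip in N (left out, the last holds). Time passes only in rows, so rows that repeat a pose let the fingers close. It gives the time, the measured TCP pose, the force, the opening and the grip force at its end, in the units of the state.
- robot.get_obs(): the state, without advancing time (a new reading comes with each control period).
- robot.grab_frame(name): name is "side" or "top"; returns the picture (480x640x3 uint8, blue, green, red); there is no depth.
- robot.camera_params(name): a dict with "fov_y" (degrees; the focal length in pixels is half the picture's height over the tangent of half this angle, whatever the lens; pixels are square), "cx", "cy" (the principal point, pixels), "R" (3x3) and "t" (3): a world point X has camera coordinates R X + t. Camera axes: x right, y down, z forward; pixel columns grow to the right and rows downward; lengths in mm; the calibration is good to about 2 mm. A picture is of the moment at which its call begins. camera_params takes no time and is no camera call.
- robot.hand_in(): hands the job in; it is judged then, once.
The state is a dict: "time_s": time; "joint_positions": joint angles; "joint_vel": joint speeds; "effort": joint torques, N m; "position": TCP position; "tool_rot": TCP orientation; "force": force on the tool from outside, world axes, zero at the start; "torque": the same for the moment, N m; "grip_width": opening from 0.0 (shut) to 1.0 (fully open); "grip_force": force on a finger pad.
Only numpy, scipy, OpenCV 4.12 (cv2) and the standard library are available. Lean on these libraries where they do the work, as an engineer would, in place of code of your own. Each camera call takes 0.05 s, during which the arm holds its last target. There are 200 camera calls.

### The job

The controller box in the sealing jig has cured. Lift the two steel pressing bars off it and lay both on the black rubber mat, put the cured box flat in the grey tray, set the waiting box down in the jig between the dowels in its stead, and put both bars back on top of it, each over its own pair of guide pins. Leave the small red bottle, the roll of tape and the marker alone.

Things in the scene. Friction and masses are not known exactly. Their poses are not given: they have to be found in the camera images.
- nest (a point): sealing jig, fixed aluminium plate 205 (x) x 150 (y) x 12 mm. Point: centre of its top face, where the box's body is centred, box y along jig y, either way round; z up. Dowels 8 mm thick, 18 mm high, pointed, at x +-41, y +-41 and x +-21, y +-56 mm leave the box 4 mm play all round. Four guide pins 8 mm thick, 60 mm high, top 12 mm pointed, for the bars. Bars rest 34 mm above the plate.
- bar_long_grip (a point): long steel bar 186 (x) x 26 (y) x 12 mm, 0.42 kg, at first on the cured box in the jig. Point: middle of its black bridge handle's cross bar (62 x 14 x 14 mm, gripped across y), 37 mm above the bar's underside. A hole 18 (x) x 15 mm near each end, 78 mm from the middle, goes loosely over a guide pin: its pins stand at jig x +-78, y +34 mm. In place the bar lies along jig x, flat on the box.
- bar_short_grip (a point): short steel bar 142 (x) x 26 (y) x 12 mm, 0.34 kg, at first on the cured box in the jig. Point: middle of its black bridge handle's cross bar (62 x 14 x 14 mm, gripped across y), 37 mm above the bar's underside. A hole 18 (x) x 15 mm near each end, 56 mm from the middle, goes loosely over a guide pin: its pins stand at jig x +-56, y -34 mm. In place the bar lies along jig x, flat on the box.
- cured_center (a point): the cured box, in the jig under the bars at first: grey controller box, body 66 (x) x 96 (y) x 34 mm high, about 0.2 kg, plus a black cable gland 16 mm thick sticking out 18 mm at the +y end. Point: centre of the body without gland, 17 mm above the underside; z up. Grip across the 66 mm.
- waiting_center (a point): the waiting box, alone on the bench at first, same kind as the cured one: grey controller box, body 66 (x) x 96 (y) x 34 mm high, about 0.2 kg, plus a black cable gland 16 mm thick sticking out 18 mm at the +y end. Point: centre of the body without gland, 17 mm above the underside; z up. Grip across the 66 mm.
- mat_top (a point): black rubber mat, 210 (x) x 150 (y) x 4 mm, fixed to the bench, for laying the bars down; room for both side by side. This point is the centre of its top face.
- tray: shallow open grey plastic tray, fixed, 150 (x) x 160 (y) x 20 mm high, walls and floor 4 mm thick. Origin: centre of its underside; z up.
- sealant_center (a point): bystander: small red bottle with a black pointed cap, 34 mm thick, 85 mm high, loose. The point is on its axis, 40 mm up.
- tape_center (a point): bystander: black roll of tape, 67 mm across, 19 mm high, lying flat, loose. The point is its centre.
- marker_center (a point): bystander: red and black marker pen, 135 mm long (its x), 17 mm thick, lying loose. The point is its centre.
Not all that is in view belongs to the job. Leave any turquoise look-alike of the part that bears waiting_center alone.

How it is judged:
By the outcome, as a careful person would: the job done as asked, in the order asked, and still so for the second after the job is handed in, with the robot touching nothing.
It also fails if it takes over 147 s, if anything falls off the work surface, if the arm or the gripper's body presses on something with over 40 N, if the wrist force passes 120 N, or if a joint passes its speed limit or range.

## Working session

There is one attempt and no reset: what is moved stays moved. The work goes in short steps, Python scripts to look and compute and a tool call to move; the robot and the scene stay as the last step left them, time stands still between calls to the robot, and variables do not carry over. Pictures are saved under pics/ and viewed, at most 18 in all, crops included, and the job is handed in when it is done.

Besides the shell and the picture viewer there is one more tool, called after "Emit:" by a JSON object that holds its "op" and its "data". arm_command: Moves the arm, as the interface text tells. Its arguments: {"type":"object","properties":{"increments":{"type":"array","items":{"type":"number"}},"hand":{"type":"number"},"squeeze":{"type":"number"}},"required":["increments"]}

```bash
mkdir -p pics; ls; python3 - <<'E'
from station import robot
import cv2
for n in("side","top"):
    cv2.imwrite(f"pics/{n}0.png",robot.grab_frame(n)); print(n,robot.camera_params(n))
print(robot.get_obs())
E
```

```text
pics
side {'fov_y': 52.28849160399919, 'cx': 327.98654146665365, 'cy': 235.59947523608744, 'R': array([[-0.63581566, -0.77163342, -0.01789711],
       [-0.45136674,  0.39052957, -0.80234327],
       [ 0.62610424, -0.50206425, -0.59659448]]), 't': array([399.06619758, 323.90727293, 865.52942418])}
top {'fov_y': 51.269780528075785, 'cx': 318.31068531460346, 'cy': 241.62410402713306, 'R': array([[-0.01850403, -0.99963346, -0.01976247],
       [-0.98949791,  0.02114333, -0.14299248],
       [ 0.14335791,  0.01690898, -0.98952645]]), 't': array([  29.52843342,  601.61679596, 1138.54920139])}
{'time_s': 0.1, 'joint_positions': array([-1.25208052e+00,  2.21111406e-01,  1.52750678e+00, -3.35758385e-05,
        1.39469848e+00, -1.26092573e-01]), 'joint_vel': array([ 0.00147757, -0.00165471, -0.00299532,  0.00069955,  0.00080255,
        0.00137583]), 'effort': array([ 8.10069796e-04, -4.95944202e+01, -3.88518763e+01,  7.01523037e-02,
        5.14982908e-02, -5.23716187e-05]), 'position': array([ 268.74749843, -563.66837546,  232.56351151]), 'tool_rot': array([ 9.75368950e-01,  2.20578032e-01, -9.93419389e-05, -8.56420692e-04]), 'force': array([0.54839227, 0.42055511, 0.30571684]), 'torque': array([0.00036329, 0.00359814, 0.00043363]), 'grip_force': 0.0, 'grip_width': 1.001791138981785}
```

View pics/top0.png

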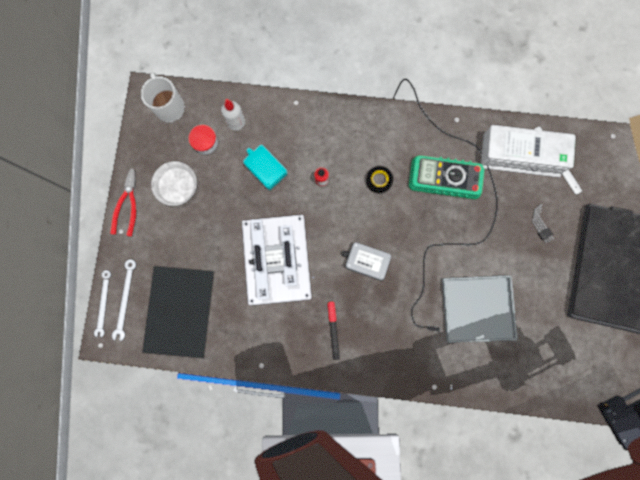

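View pics/side0.png

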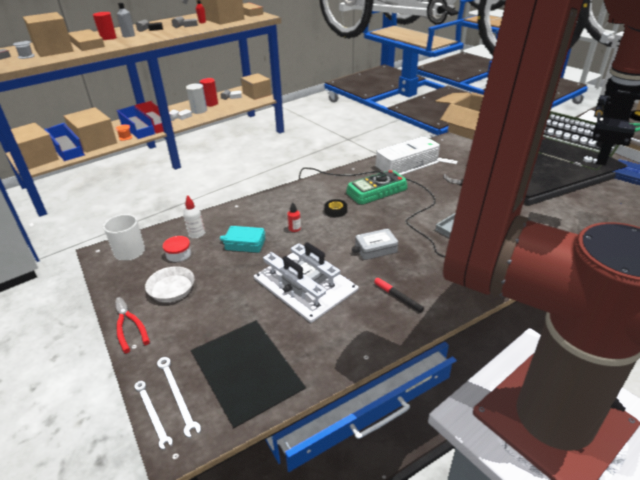

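Top view: jig at about (277,260), its long side near vertical. Mat at (180,312), tray at (479,309), waiting box at (367,260) with its gland to the left. The turquoise look-alike is at (266,167). I'll crop in closer.

```bash
cat > h.py <<'E'
import numpy as np, cv2
from station import robot
from scipy.spatial.transform import Rotation as Ro
P={n:robot.camera_params(n) for n in("side","top")}
def ray(n,u,v):
    p=P[n]; f=240/np.tan(np.radians(p["fov_y"]/2)); R=np.array(p["R"])
    return -R.T@p["t"], R.T@np.array([(u-p["cx"])/f,(v-p["cy"])/f,1])
def onz(n,u,v,z):
    c,d=ray(n,u,v); return c+d*(z-c[2])/d[2]
def proj(n,X):
    p=P[n]; f=240/np.tan(np.radians(p["fov_y"]/2)); c=np.array(p["R"])@np.array(X,float)+p["t"]
    return np.array([f*c[0]/c[2]+p["cx"],f*c[1]/c[2]+p["cy"]])
def tri(ut,us):
    A=[];b=[]
    for n,uv in(("top",ut),("side",us)):
        c,d=ray(n,*uv); d/=np.linalg.norm(d); M=np.eye(3)-np.outer(d,d); A.append(M); b.append(M@c)
    return np.linalg.solve(sum(A),sum(b))
def crop(n,x0,y0,w,h,k,name,im=None):
    im=robot.grab_frame(n) if im is None else im
    cv2.imwrite(f"pics/{name}.png",cv2.resize(im[y0:y0+h,x0:x0+w],None,fx=k,fy=k,interpolation=cv2.INTER_CUBIC))
E
python3 - <<'E'
from h import *
t=cv2.imread("pics/top0.png");s=cv2.imread("pics/side0.png")
crop("top",235,205,100,110,5,"c1",t)
a=cv2.resize(s[225:325,240:400],None,fx=5,fy=5,interpolation=cv2.INTER_CUBIC); cv2.imwrite("pics/c2.png",a)
# blobs
def rect(m,z,nm,amin):
    m=cv2.morphologyEx(m.astype(np.uint8)*255,cv2.MORPH_OPEN,np.ones((3,3)))
    for c in cv2.findContours(m,0,2)[0]:
        if cv2.contourArea(c)>amin:
            b=cv2.boxPoints(cv2.minAreaRect(c)); w=np.array([onz("top",*q,z)[:2] for q in b])
            e=w[1]-w[0];g=w[2]-w[1]
            print(nm,b.mean(0).round(1),w.mean(0).round(1),"e",np.linalg.norm(e).round(),np.degrees(np.arctan2(e[1],e[0])).round(1),"g",np.linalg.norm(g).round(),np.degrees(np.arctan2(g[1],g[0])).round(1))
hsv=cv2.cvtColor(t,cv2.COLOR_BGR2HSV)
roi=np.zeros(t.shape[:2],bool)
def R(x0,y0,x1,y1):
    r=roi.copy();r[y0:y1,x0:x1]=1;return r
g=t.max(2)
rect((g<40)&R(130,250,230,370),4,"mat",1000)
rect((g>150)&R(235,205,320,315),12,"jig",1000)
rect((g>120)&R(335,230,400,290),34,"wait",300)
rect((g>95)&R(435,265,525,350),20,"tray",1000)
print(t[260,367],t[309,479],t[320,520],t[312,180],t[260,310])
E
```

```text
jig [275.7 259.6] [566.2 122.1] e 157.0 -85.8 g 209.0 -175.6
wait [362.  252.9] [574.8 -85. ] e 99.0 -38.9 g 168.0 -129.9
tray [479.5 307. ] [ 443.3 -358.1] e 196.0 -3.0 g 210.0 -91.2
[245 246 244] [198 193 185] [123 126 132] [63 60 60] [114 117 125]
```

View pics/c1.png

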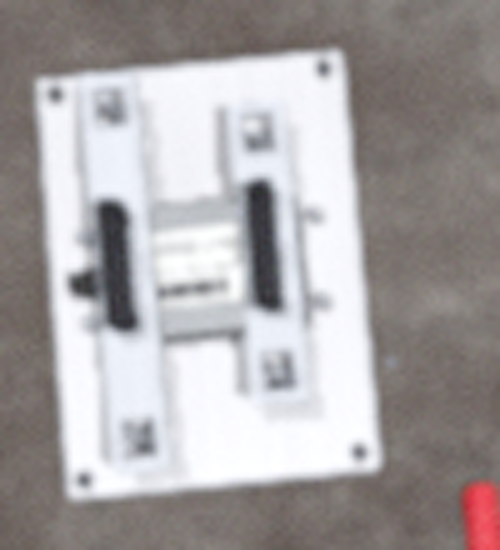

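View pics/c2.png

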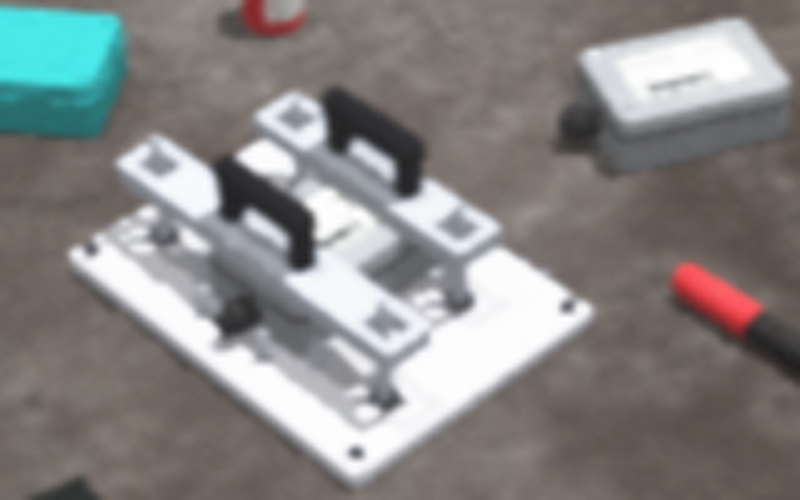

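The crops show the long bar on the left, the side with the cured box's gland, so jig +y is world +y. The jig's x axis is about 4.4° from world x. The waiting box's gland points left and slightly up. Next I'll measure them properly.

```bash
python3 - <<'E'
from h import *
t=cv2.imread("pics/top0.png");s=cv2.imread("pics/side0.png")
f=lambda a:(np.array(a,float)+.5)/5-.5+np.array([235,205])
H=[f(a) for a in((55,95),(323,69),(359,453),(84,480))]
W=np.array([onz("top",*h,12)[:2] for h in H]); c=W.mean(0)
ex=(W[0]+W[1]-W[2]-W[3]);a=np.arctan2(ex[1],ex[0]);ey=W[0]+W[3]-W[1]-W[2]
print("jig holes",c,np.degrees(a),np.degrees(np.arctan2(ey[1],ey[0]))-90)
def masks(im,n,cond,x0,y0,x1,y1,z,nm,amin=80):
    m=np.zeros(im.shape[:2],np.uint8);m[y0:y1,x0:x1]=(cond[y0:y1,x0:x1])*255
    m=cv2.morphologyEx(m,cv2.MORPH_CLOSE,np.ones((5,5)))
    for k in cv2.findContours(m,0,2)[0]:
        if cv2.contourArea(k)>amin:
            b=cv2.boxPoints(cv2.minAreaRect(k)); w=np.array([onz(n,*q,z)[:2] for q in b]); e=w[1]-w[0];g=w[2]-w[1]
            print(nm,n,cv2.contourArea(k),b.round(1).tolist(),w.mean(0).round(1),"e",np.linalg.norm(e).round(),np.degrees(np.arctan2(*e[::-1])).round(1),"g",np.linalg.norm(g).round(),np.degrees(np.arctan2(*g[::-1])).round(1))
g=t.max(2); sat=g.astype(int)-t.min(2)
masks(t,"top",g>140,235,205,320,315,12,"jig",1000)
masks(t,"top",g>165,335,230,400,290,34,"wait")
masks(t,"top",(t[...,0]>138),430,262,530,350,20,"tray",500)
masks(t,"top",(g<75),130,250,230,370,4,"mat",1000)
masks(t,"top",(g<85),252,235,265,275,90,"hL",30)
masks(t,"top",(g<85),280,235,297,272,90,"hS",30)
crop("top",335,235,70,55,6,"c3",t)
for k in(proj("top",[443,-358,0]),proj("side",[443,-358,0])):print(k)
E
```

```text
jig holes [566.34722022 122.16999852] 4.448751610586107 4.416788628565001
jig top 5335.0 [[239.5, 219.89999389648438], [306.8999938964844, 213.39999389648438], [315.1000061035156, 299.20001220703125], [247.60000610351562, 305.70001220703125]] [566.3 118.2] e 166.0 -85.7 g 210.0 -175.5
wait top 960.0 [[345.70001220703125, 266.8999938964844], [354.0, 242.0], [390.8999938964844, 254.3000030517578], [382.6000061035156, 279.20001220703125]] [555.7 -99.6] e 63.0 -19.8 g 92.0 -109.9
tray top 3007.0 [[442.29998779296875, 271.1000061035156], [514.4000244140625, 265.6000061035156], [519.0, 326.6000061035156], [447.0, 332.20001220703125]] [ 461.6 -362.1] e 171.0 -86.7 g 143.0 -179.9
mat top 5118.0 [[142.1999969482422, 351.8999938964844], [152.8000030517578, 264.0], [213.39999389648438, 271.29998779296875], [202.8000030517578, 359.20001220703125]] [446.1 359.7] e 211.0 -5.3 g 150.0 -98.0
hL top 87.0 [[250.3000030517578, 246.5], [258.79998779296875, 245.60000610351562], [261.20001220703125, 269.8999938964844], [252.8000030517578, 270.70001220703125]] [560.6 159.1] e 19.0 -85.5 g 56.0 -174.4
hS top 63.5 [[284.1000061035156, 242.10000610351562], [287.8999938964844, 241.6999969482422], [290.0, 265.0], [286.20001220703125, 265.29998779296875]] [569.7  88. ] e 9.0 -86.0 g 53.0 -175.4
[476.88202275 306.73367095]
[473.50731835 229.73724295]
```

View pics/c3.png

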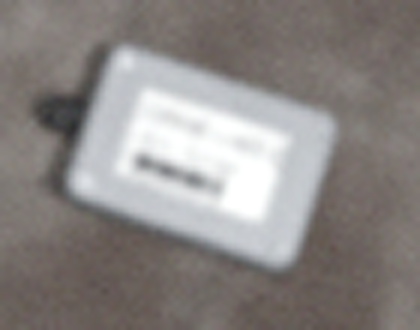

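Estimates: jig centre (566.3, 122.2) at 4.43°; waiting box (555.7, -99.6) with box y at 70.2°; mat (446, 360); tray about (441, -357). First move is to the long bar.

```bash
cat > go.py <<'E'
import sys
from h import *
def inc(x,y,z,yaw):
    o=robot.get_obs(); R=Ro.from_quat(o["tool_rot"])
    T=Ro.from_euler("z",yaw,degrees=True)*Ro.from_euler("x",180,degrees=True)
    return (R.inv().apply(np.array([x,y,z])-o["position"])).round(1),(R.inv()*T).as_rotvec().round(3)
if __name__=="__main__":
    o=robot.get_obs(); R=Ro.from_quat(o["tool_rot"]).as_matrix()
    print(o["time_s"],o["position"].round(1),"yaw",np.degrees(np.arctan2(R[1,0],R[0,0])).round(2),"tilt",R[:2,2].round(4))
    for a in sys.argv[1:]: print(a,*inc(*map(float,a.split(","))))
E
python3 go.py 562.5,157.5,180,4.43 562.5,157.5,75,4.43
```

```text
0.1 [ 268.7 -563.7  232.6] yaw 25.49 tilt [-0.0006  0.0016]
562.5,157.5,180,4.43 [ 575.5 -524.5   53.6] [-0.002  0.     0.367]
562.5,157.5,75,4.43 [ 575.5 -524.3  158.6] [-0.002  0.     0.367]
```

Emit:
{"op": "arm_command", "data": {"increments": [575.5,-524.5,53.6,-0.002,0,0.367,575.5,-524.5,53.6,-0.002,0,0.367,575.5,-524.5,53.6,-0.002,0,0.367,575.5,-524.5,53.6,-0.002,0,0.367,575.5,-524.5,53.6,-0.002,0,0.367,575.5,-524.5,53.6,-0.002,0,0.367,575.5,-524.5,53.6,-0.002,0,0.367,575.5,-524.5,53.6,-0.002,0,0.367,575.5,-524.5,53.6,-0.002,0,0.367,575.5,-524.5,53.6,-0.002,0,0.367], "hand": 40, "squeeze": 40}}

```text
time_s: 1.1
position: [457.3, -100.2, 199.0]
tool_rot: [0.999, 0.039, 0.0, 0.001]
force: [1.2, -0.2, 0.0]
grip_width: 0.462
grip_force: 0.0
```

```bash
python3 go.py 562.5,157.5,180,4.43 562.5,157.5,75,4.43
```

```text
1.1 [ 457.3 -100.2  199. ] yaw 4.44 tilt [ 0.0006 -0.002 ]
562.5,157.5,180,4.43 [ 124.8 -248.8   18.5] [ 0.002 -0.     0.   ]
562.5,157.5,75,4.43 [ 124.8 -249.   123.5] [ 0.002 -0.     0.   ]
```

Emit:
{"op": "arm_command", "data": {"increments": [124.8,-248.8,18.5,0.002,0,0,124.8,-248.8,18.5,0.002,0,0,124.8,-248.8,18.5,0.002,0,0,124.8,-248.8,18.5,0.002,0,0,124.8,-248.8,18.5,0.002,0,0,124.8,-248.8,18.5,0.002,0,0,124.8,-248.8,18.5,0.002,0,0,124.8,-248.8,60,0.002,0,0,124.8,-248.8,60,0.002,0,0]}}

```text
time_s: 2.0
position: [557.9, 154.4, 133.2]
tool_rot: [0.999, 0.039, -0.005, 0.001]
force: [-1.2, -1.2, -1.4]
grip_width: 0.455
grip_force: 0.0
```

```bash
python3 - <<'E'
from h import *
s=robot.grab_frame("side");t=robot.grab_frame("top")
a=cv2.resize(s[180:330,240:400],None,fx=2.6,fy=2.6,interpolation=2);b=cv2.resize(t[190:340,230:390],None,fx=2.4,fy=2.4,interpolation=2)
h=max(a.shape[0],b.shape[0]);b=cv2.copyMakeBorder(b,0,h-b.shape[0],0,0,0)
cv2.imwrite("pics/d1.png",np.hstack([a,b])[:, :800])
E
python3 go.py 562.5,157.5,75,4.43
```

```text
2.1 [560.9 154.5 137.9] yaw 4.41 tilt [-0.0033 -0.0006]
562.5,157.5,75,4.43 [ 2.1 -2.9 62.8] [ 0.     0.003 -0.   ]
```

View pics/d1.png

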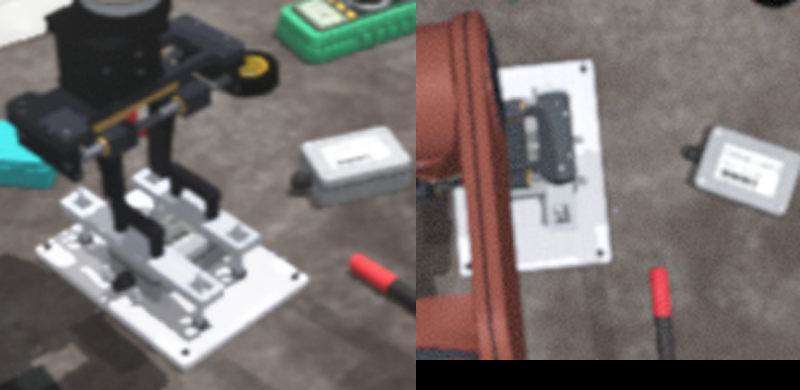

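The side view shows the fingers straddling the long bar's handle in line with it. Going down and closing.

Emit:
{"op": "arm_command", "data": {"increments": [2,-3,20,0,0.003,0,2,-3,40,0,0.003,0,2,-3,55,0,0.003,0,2,-3,62,0,0.003,0,2,-3,62,0,0.003,0,2,-3,62,0,0.003,0]}}

```text
time_s: 2.7
position: [564.7, 158.5, 77.7]
tool_rot: [0.999, 0.039, 0.002, -0.0]
force: [0.2, -0.2, -0.3]
grip_width: 0.461
grip_force: 0.0
```

Emit:
{"op": "arm_command", "data": {"increments": [0,0,0,0,0,0,0,0,0,0,0,0,0,0,0,0,0,0,0,0,0,0,0,0,0,0,0,0,0,0,0,0,0,0,0,0,0,0,0,0,0,0], "hand": 0}}

```text
time_s: 3.4
position: [564.3, 158.4, 77.0]
tool_rot: [0.999, 0.039, 0.002, 0.0]
force: [1.0, -2.4, 1.1]
grip_width: 0.156
grip_force: 39.2
```

```bash
python3 go.py 562.5,157.5,75,4.43; python3 -c "
from h import *
o=robot.get_obs();print(o['position'],o['force'],o['torque'],o['grip_width']*87,o['grip_force'],o['tool_rot'])"
```

```text
3.4 [564.3 158.4  77. ] yaw 4.45 tilt [0.0039 0.0001]
562.5,157.5,75,4.43 [-1.9  0.7  2. ] [ 0.    -0.004  0.   ]
[564.3407407  158.38148851  76.99574902] [ 0.96074302 -2.41580267  1.12789486] [-0.35154983 -0.08374679  0.01779256] 13.606605208187965 39.18978352099657 [9.99243152e-01 3.88495789e-02 1.95787218e-03 1.44316017e-05]
```

Gripped at (564.3, 158.4, 77.0). Now I'll lift it and work out the move to the mat.

Emit:
{"op": "arm_command", "data": {"increments": [0,0,-15,0,0,0,0,0,-40,0,0,0,0,0,-75,0,0,0,0,0,-100,0,0,0,0,0,-110,0,0,0]}}

```text
time_s: 3.9
position: [564.9, 159.1, 190.3]
tool_rot: [0.999, 0.039, 0.004, -0.001]
force: [0.9, 0.7, -4.0]
grip_width: 0.156
grip_force: 39.2
```

```bash
python3 go.py 449.8,395.8,185,-6 449.8,395.8,36,-6
```

```text
3.9 [564.9 159.1 190.3] yaw 4.47 tilt [0.0076 0.0014]
449.8,395.8,185,-6 [ -96.3 -245.     4.8] [-0.002 -0.008  0.183]
449.8,395.8,36,-6 [ -97.5 -244.9  153.8] [-0.002 -0.008  0.183]
```

Emit:
{"op": "arm_command", "data": {"increments": [-15,-37,5,0,-0.002,0.03,-37,-95,5,0,-0.003,0.08,-59,-150,5,0,-0.004,0.12,-80,-205,5,0,-0.006,0.16,-94,-238,5,0,-0.006,0.183,-97,-245,5,0,-0.006,0.183,-97,-245,40,0,-0.006,0.183,-97,-245,80,0,-0.006,0.183,-97,-245,110,0,-0.006,0.183,-97,-245,120,0,-0.006,0.183]}}

```text
time_s: 4.9
position: [444.4, 393.1, 61.1]
tool_rot: [0.999, -0.052, -0.005, 0.003]
force: [-0.6, 0.2, -4.8]
grip_width: 0.155
grip_force: 39.6
```

```bash
python3 go.py 449.8,395.8,36,-6; python3 - <<'E'
from h import *
s=robot.grab_frame("side")
crop("side",130,290,220,140,3.6,"d2",s)
E
```

```text
4.9 [444.4 393.1  61.1] yaw -6.01 tilt [-0.0109 -0.0049]
449.8,395.8,36,-6 [ 5.3 -3.4 25. ] [ 0.006  0.01  -0.   ]
```

View pics/d2.png

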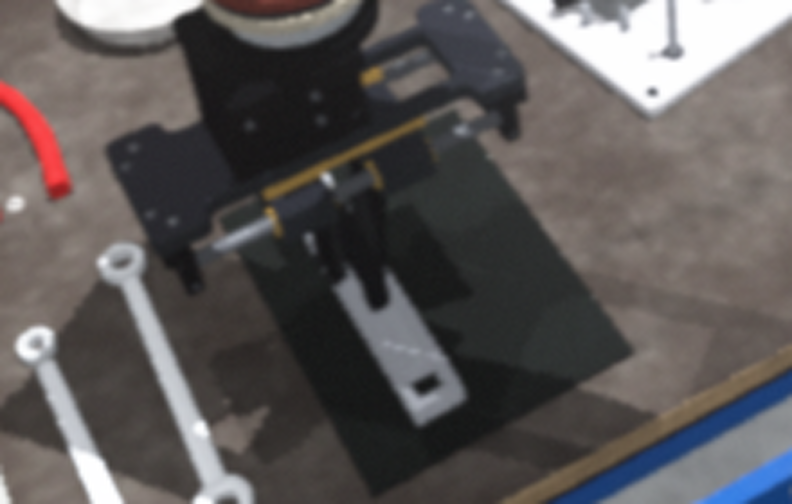

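The bar hangs level over the left half of the mat. Lowering and releasing.

Emit:
{"op": "arm_command", "data": {"increments": [2,-2,10,0.004,0.008,0,2,-2,17,0.004,0.008,0,2,-2,22,0.004,0.008,0,2,-2,25,0.004,0.008,0,2,-2,25,0.004,0.008,0,2,-2,25,0.004,0.008,0]}}

```text
time_s: 5.55
position: [450.7, 397.2, 41.9]
tool_rot: [0.999, -0.053, 0.003, -0.002]
force: [0.1, -0.2, -5.0]
grip_width: 0.158
grip_force: 39.6
```

```bash
python3 go.py 449.8,395.8,36,-6; python3 -c "
from h import *
o=robot.get_obs();print(o['force'],o['torque'])"
```

```text
5.55 [450.7 397.2  41.9] yaw -6.03 tilt [0.0063 0.0039]
449.8,395.8,36,-6 [-0.8  1.5  5.9] [-0.005 -0.006 -0.001]
[ 0.10110873 -0.22133343 -4.97247285] [0.01754231 0.04491917 0.01175809]
```

Emit:
{"op": "arm_command", "data": {"increments": [0,0,3,0,-0.004,0,0,0,6,0,-0.004,0,0,0,7,0,-0.004,0,0,0,7,0,-0.004,0,0,0,7,0,-0.004,0]}}

```text
time_s: 6.05
position: [450.7, 397.2, 35.0]
tool_rot: [0.999, -0.053, 0.001, -0.002]
force: [-2.2, -2.4, 2.5]
grip_width: 0.154
grip_force: 39.6
```

Contact at z = 35. I'll open, go up and head for the short bar, recording the settled release pose first.

Emit:
{"op": "arm_command", "data": {"increments": [0,0,0,0,0,0,0,0,0,0,0,0,0,0,0,0,0,0], "hand": 40}}

```text
time_s: 6.35
position: [450.8, 397.3, 34.6]
tool_rot: [0.999, -0.053, 0.001, -0.002]
force: [-0.2, -0.1, -0.2]
grip_width: 0.345
grip_force: 0.0
```

Emit:
{"op": "arm_command", "data": {"increments": [0,0,-20,0,0,0,0,0,-60,0,0,0,0,0,-100,0,0,0,0,0,-130,0,0,0]}}

```text
time_s: 6.75
position: [451.1, 397.2, 167.3]
tool_rot: [0.999, -0.053, 0.002, -0.003]
force: [1.0, 0.6, 0.3]
grip_width: 0.459
grip_force: 0.0
```

```bash
python3 go.py 569,88.5,150,4.43
```

```text
6.75 [451.1 397.2 167.3] yaw -6.03 tilt [0.0043 0.0057]
569,88.5,150,4.43 [149.6 294.7  16. ] [-0.006 -0.004 -0.182]
```

Emit:
{"op": "arm_command", "data": {"increments": [22,44,3,-0.005,-0.004,-0.03,45,88,5,-0.005,-0.004,-0.08,67,132,8,-0.005,-0.004,-0.12,90,177,10,-0.005,-0.004,-0.15,112,221,13,-0.005,-0.004,-0.182,134,265,14,-0.005,-0.004,-0.182,148,290,16,-0.005,-0.004,-0.182,149.6,294.7,16,-0.005,-0.004,-0.182,149.6,294.7,16,-0.005,-0.004,-0.182,149.6,294.7,16,-0.005,-0.004,-0.182]}}

```text
time_s: 7.75
position: [567.8, 88.8, 147.4]
tool_rot: [0.999, 0.039, -0.001, 0.0]
force: [1.0, -0.1, 0.5]
grip_width: 0.46
grip_force: 0.0
```

```bash
python3 go.py 569,88.5,76,4.43; python3 - <<'E'
from h import *
s=robot.grab_frame("side");t=robot.grab_frame("top")
crop("side",240,170,160,150,3,"d3",s);a=cv2.imread("pics/d3.png")
m=cv2.resize(s[300:420,180:320],None,fx=2.2,fy=2.2); m=cv2.copyMakeBorder(m,0,a.shape[0]-m.shape[0],0,0,0)
cv2.imwrite("pics/d3.png",np.hstack([a,m])); cv2.imwrite("pics/top3.png",t);cv2.imwrite("pics/side3.png",s)
E
```

```text
7.75 [567.8  88.8 147.4] yaw 4.43 tilt [-0.0026 -0.0004]
569,88.5,76,4.43 [ 1.4  0.4 71.4] [0.    0.003 0.   ]
```

View pics/d3.png

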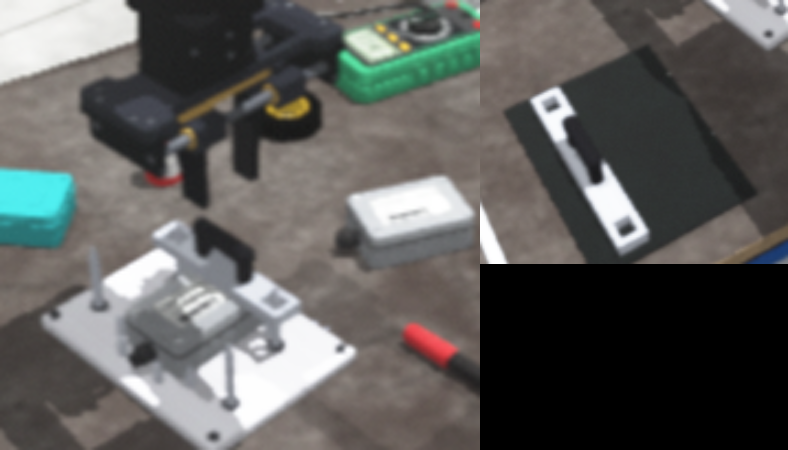

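The long bar lies flat on the mat, and the fingers line up with the short bar's handle. Grasping it now.

Emit:
{"op": "arm_command", "data": {"increments": [1,0,20,0,0.002,0,1,0,45,0,0.002,0,1,0,62,0,0.002,0,1,0,70,0,0.002,0,1,0,70,0,0.002,0,1,0,70,0,0.002,0]}}

```text
time_s: 8.45
position: [569.4, 88.5, 78.3]
tool_rot: [0.999, 0.039, 0.0, 0.0]
force: [0.2, -0.1, 1.0]
grip_width: 0.458
grip_force: 0.0
```

Emit:
{"op": "arm_command", "data": {"increments": [0,0,0,0,0,0,0,0,0,0,0,0,0,0,0,0,0,0,0,0,0,0,0,0,0,0,0,0,0,0,0,0,0,0,0,0], "hand": 0}}

```text
time_s: 9.05
position: [569.2, 87.7, 77.8]
tool_rot: [0.999, 0.038, 0.0, 0.0]
force: [-0.5, -1.6, 2.1]
grip_width: 0.15
grip_force: 40.0
```

```bash
python3 go.py
```

```text
9.05 [569.2  87.7  77.8] yaw 4.39 tilt [ 0.0002 -0.0009]
```

Emit:
{"op": "arm_command", "data": {"increments": [0,0,-15,0,0,0,0,0,-40,0,0,0,0,0,-75,0,0,0,0,0,-100,0,0,0,0,0,-110,0,0,0]}}

```text
time_s: 9.55
position: [570.5, 88.1, 191.1]
tool_rot: [0.999, 0.038, 0.002, 0.0]
force: [-0.2, -0.5, -3.4]
grip_width: 0.16
grip_force: 40.0
```

```bash
python3 go.py 442.2,322.5,185,-6
```

```text
9.55 [570.5  88.1 191.1] yaw 4.4 tilt [ 0.0045 -0.0006]
442.2,322.5,185,-6 [-109.9 -243.6    5.4] [ 0.001 -0.005  0.182]
```

Emit:
{"op": "arm_command", "data": {"increments": [-15,-33,5,0,0,0.03,-37,-82,5,0,0,0.08,-58,-130,5,0,0,0.12,-80,-178,5,0,0,0.16,-100,-222,5,0,0,0.182,-110,-243.5,5,0,0,0.182,-110,-243.5,40,0,0,0.182,-110,-243.5,80,0,0,0.182,-110,-243.5,110,0,0,0.182,-110,-243.5,125,0,0,0.182]}}

```text
time_s: 10.55
position: [437.4, 320.8, 58.2]
tool_rot: [0.999, -0.052, -0.003, 0.002]
force: [-0.2, -0.8, -3.8]
grip_width: 0.156
grip_force: 40.0
```

Emit:
{"op": "arm_command", "data": {"increments": [0,0,6,0,0,0,0,0,12,0,0,0,0,0,18,0,0,0,0,0,20,0,0,0,0,0,20,0,0,0,0,0,20,0,0,0]}}

```text
time_s: 11.15
position: [441.1, 322.4, 43.0]
tool_rot: [0.999, -0.053, 0.0, 0.0]
force: [-0.3, 0.7, -2.9]
grip_width: 0.157
grip_force: 40.0
```

```bash
python3 go.py 442.2,322.5,36,-6
```

```text
11.15 [441.1 322.4  43. ] yaw -6.03 tilt [ 0.0008 -0.0002]
442.2,322.5,36,-6 [ 1.  -0.2  7. ] [ 0.    -0.001 -0.001]
```

Emit:
{"op": "arm_command", "data": {"increments": [0,0,3,0,0,0,0,0,6,0,0,0,0,0,7.5,0,0,0,0,0,7.5,0,0,0,0,0,7.5,0,0,0]}}

```text
time_s: 11.65
position: [440.7, 322.2, 35.8]
tool_rot: [0.999, -0.052, -0.0, 0.0]
force: [-3.0, -2.0, 6.3]
grip_width: 0.154
grip_force: 40.0
```

Emit:
{"op": "arm_command", "data": {"increments": [0,0,0,0,0,0,0,0,0,0,0,0,0,0,0,0,0,0], "hand": 40}}

```text
time_s: 11.95
position: [440.9, 322.3, 34.9]
tool_rot: [0.999, -0.053, 0.0, 0.0]
force: [0.6, -0.0, 0.2]
grip_width: 0.344
grip_force: 0.0
```

Emit:
{"op": "arm_command", "data": {"increments": [0,0,-20,0,0,0,0,0,-60,0,0,0,0,0,-100,0,0,0,0,0,-130,0,0,0], "hand": 40}}

```text
time_s: 12.35
position: [441.4, 322.7, 167.4]
tool_rot: [0.999, -0.053, 0.001, -0.0]
force: [0.4, 0.3, 0.1]
grip_width: 0.459
grip_force: 0.0
```

```bash
python3 go.py 566.3,122.2,160,94.43; python3 - <<'E'
from h import *
s=robot.grab_frame("side");t=robot.grab_frame("top");cv2.imwrite("pics/top4.png",t);cv2.imwrite("pics/side4.png",s)
a=cv2.resize(s[215:345,240:370],None,fx=3,fy=3,interpolation=2);b=cv2.resize(t[205:320,230:330],(339,390),interpolation=2)
cv2.imwrite("pics/d4.png",np.hstack([a,b]))
E
```

```text
12.35 [441.4 322.7 167.4] yaw -6.03 tilt [0.002  0.0004]
566.3,122.2,160,94.43 [145.2 186.3   7.6] [ 1.000e-03 -2.000e-03 -1.753e+00]
```

View pics/d4.png

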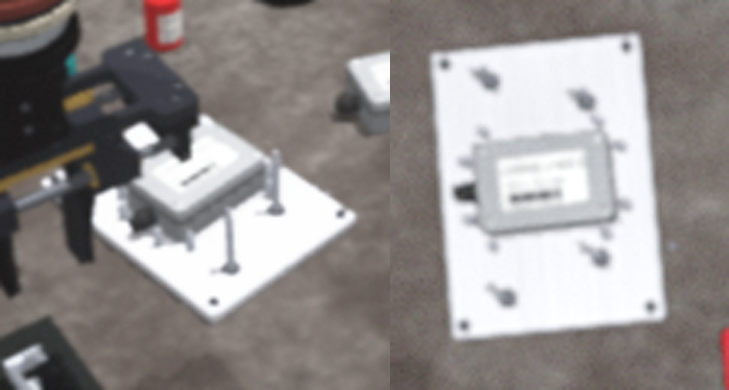

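The cured box is bare now, corners in crop pixels about (474,140), (606,127), (620,222) and (486,236). I'll turn toward it while I work out its centre.

Emit:
{"op": "arm_command", "data": {"increments": [15,19,2,0,0,-0.14,30,38,4,0,0,-0.28,45,57,6,0,0,-0.42,60,76,7,0,0,-0.56,75,95,7,0,0,-0.7,90,115,7,0,0,-0.84,105,135,7,0,0,-0.98,120,155,7,0,0,-1.12,135,175,7,0,0,-1.26,145,186,7,0,0,-1.4], "hand": 87}}

```text
time_s: 13.45
position: [565.6, 120.4, 156.7]
tool_rot: [0.796, 0.605, -0.001, 0.0]
force: [-0.8, 1.1, 0.6]
grip_width: 0.997
grip_force: 0.0
```

```bash
python3 - <<'E'
from h import *
for nm,q,z,f in(("cured",[(474,140),(606,127),(620,222),(486,236)],46,lambda a:((a[0]-390+.5)/3.39-.5+230,(a[1]+.5)/3.39-.5+205)),("wait",[(118,45),(338,115),(290,272),(70,195)],34,lambda a:((a[0]+.5)/6-.5+335,(a[1]+.5)/6-.5+235))):
    w=np.array([onz("top",*f(a),z)[:2] for a in q]); e=w[0]+w[3]-w[1]-w[2]
    print(nm,w.mean(0).round(1),np.degrees(np.arctan2(e[1],e[0])).round(2),np.linalg.norm(w-np.roll(w,-1,0),axis=1).round())
E
python3 go.py 566.3,122.2,160,94.43
```

```text
cured [564.8 118.2] 94.64 [92. 67. 93. 68.]
wait [ 555.5 -100.3] 70.17 [91. 65. 91. 63.]
13.45 [565.6 120.4 156.7] yaw 74.45 tilt [-0.0015 -0.0013]
566.3,122.2,160,94.43 [ 2.   0.2 -3.3] [-0.001  0.001 -0.349]
```

Emit:
{"op": "arm_command", "data": {"increments": [2,0,0,0,0,-0.14,1,0,10,0,0,-0.28,1,0,30,0,0,-0.349,1,0,60,0,0,-0.349,1,0,75,0,0,-0.349,1,0,75,0,0,-0.349,1,0,75,0,0,-0.349]}}

```text
time_s: 14.15
position: [565.5, 123.0, 82.8]
tool_rot: [0.681, 0.732, -0.001, -0.0]
force: [-0.3, 0.1, 0.2]
grip_width: 0.998
grip_force: 0.0
```

```bash
python3 go.py 565.3,120,29,94.43; python3 - <<'E'
from h import *
crop("side",230,200,170,130,4.5,"d5")
E
```

```text
14.15 [565.5 123.   82.8] yaw 94.18 tilt [-0.001  -0.0009]
565.3,120,29,94.43 [-2.9 -0.4 53.8] [-0.001  0.001 -0.004]
```

View pics/d5.png

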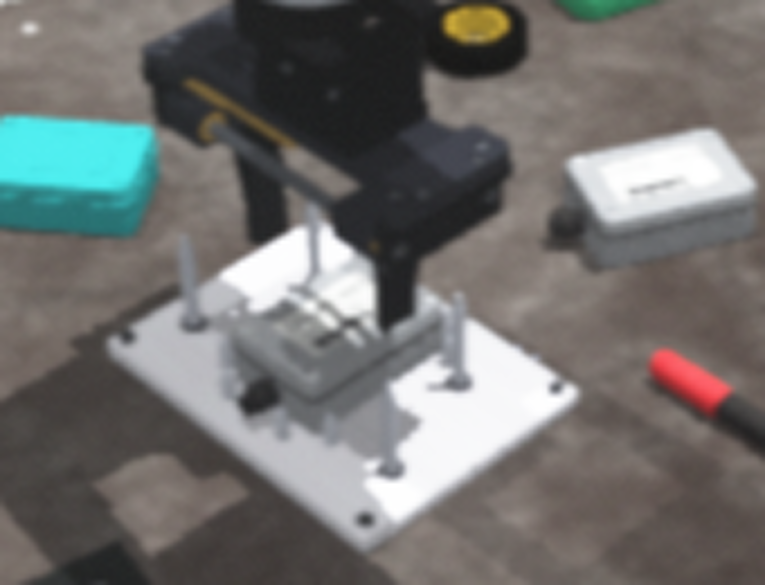

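The fingers straddle the box's 66 mm width, clear of the pins. Going down to grip.

Emit:
{"op": "arm_command", "data": {"increments": [-2,0,15,0,0,-0.004,-2,0,30,0,0,-0.004,-2,0,43,0,0,-0.004,-2,0,51,0,0,-0.004,-2,0,53,0,0,-0.004,-2,0,53,0,0,-0.004]}}

```text
time_s: 14.8
position: [565.3, 120.9, 29.2]
tool_rot: [0.679, 0.734, -0.001, -0.0]
force: [0.4, -0.4, 0.5]
grip_width: 0.999
grip_force: 0.0
```

Emit:
{"op": "arm_command", "data": {"increments": [0,0,0,0,0,0,0,0,0,0,0,0,0,0,0,0,0,0,0,0,0,0,0,0,0,0,0,0,0,0,0,0,0,0,0,0], "hand": 0, "squeeze": 30}}

```text
time_s: 15.4
position: [566.0, 121.0, 30.4]
tool_rot: [0.679, 0.734, -0.0, 0.0]
force: [-0.4, 0.3, 3.6]
grip_width: 0.751
grip_force: 30.0
```

```bash
python3 go.py
```

```text
15.4 [566.  121.   30.4] yaw 94.41 tilt [ 0.0002 -0.0008]
```

Emit:
{"op": "arm_command", "data": {"increments": [0,0,-10,0,0,0,0,0,-30,0,0,0,0,0,-60,0,0,0,0,0,-100,0,0,0,0,0,-130,0,0,0,0,0,-140,0,0,0,0,0,-140,0,0,0]}}

```text
time_s: 16.1
position: [566.8, 121.1, 171.6]
tool_rot: [0.679, 0.734, 0.001, 0.001]
force: [-0.3, 0.3, -2.8]
grip_width: 0.75
grip_force: 29.9
```

```bash
python3 go.py 441,-357,160,90; python3 - <<'E'
from h import *
s=robot.grab_frame("side");t=robot.grab_frame("top");cv2.imwrite("pics/top6.png",t);cv2.imwrite("pics/side6.png",s)
# tray mask on top view: low saturation vs bench, print corners
g=t.astype(int); m=((g[...,0]>g[...,2]-2)&(g.max(2)>90)).astype(np.uint8)*255
m[:260]=0;m[360:]=0;m[:,:425]=0;m[:,535:]=0
m=cv2.morphologyEx(cv2.morphologyEx(m,2,np.ones((3,3))),3,np.ones((9,9)))
c=max(cv2.findContours(m,0,2)[0],key=cv2.contourArea);b=cv2.boxPoints(cv2.minAreaRect(c))
w=np.array([onz("top",*q,20)[:2] for q in b]);print(b.round(1),w.round(1),w.mean(0))
E
```

```text
16.1 [566.8 121.1 171.6] yaw 94.41 tilt [ 0.0032 -0.0005]
441,-357,160,90 [-467.  -162.2   11.5] [0.003 0.001 0.077]
[[441.8 277.4]
 [514.4 274.2]
 [517.3 339.9]
 [444.7 343.1]] [[ 513.4 -273.7]
 [ 517.5 -445.5]
 [ 364.5 -440.7]
 [ 360.2 -272.1]] [ 438.90925127 -358.01829095]
```

Emit:
{"op": "arm_command", "data": {"increments": [-19,-7,5,0,0,0.01,-57,-20,8,0,0,0.02,-104,-36,10,0,0,0.03,-151,-52,10,0,0,0.05,-198,-69,10,0,0,0.06,-245,-85,10,0,0,0.08,-292,-101,10,0,0,0.1,-339,-117,10,0,0,0.1,-386,-133,10,0,0,0.1,-424,-146,10,0,0,0.1]}}

```text
time_s: 17.2
position: [450.4, -314.4, 157.5]
tool_rot: [0.716, 0.698, -0.001, -0.002]
force: [0.5, 0.4, -2.4]
grip_width: 0.751
grip_force: 29.9
```

```bash
python3 go.py 439,-366,160,88.5 439,-366,35,88.5
```

```text
17.2 [ 450.4 -314.4  157.5] yaw 88.61 tilt [-0.0036  0.0018]
439,-366,160,88.5 [-51.9 -10.2  -2.5] [-0.004 -0.002  0.002]
439,-366,35,88.5 [-52.1  -9.7 122.4] [-0.004 -0.002  0.002]
```

Emit:
{"op": "arm_command", "data": {"increments": [-25,-5,0,0,0,0,-45,-9,0,0,0,0,-52,-10,5,0,0,0,-52,-10,40,0,0,0,-52,-10,80,0,0,0,-52,-10,110,0,0,0,-52,-10,118,0,0,0,-52,-10,118,0,0,0]}}

```text
time_s: 18.0
position: [440.2, -362.5, 39.7]
tool_rot: [0.715, 0.699, -0.0, -0.003]
force: [1.1, -0.5, -1.1]
grip_width: 0.748
grip_force: 29.9
```

```bash
python3 go.py 439,-366,22.5,88.5;python3 - <<'E'
from h import *
s=robot.grab_frame("side");t=robot.grab_frame("top")
a=cv2.resize(t[255:375,420:540],None,fx=3.3,fy=3.3,interpolation=2);b=cv2.resize(s[150:270,400:520],None,fx=3.3,fy=3.3,interpolation=2)
cv2.imwrite("pics/d6.png",np.hstack([a,b]))
E
```

```text
18.0 [ 440.2 -362.5   39.7] yaw 88.72 tilt [-0.004   0.0034]
439,-366,22.5,88.5 [-3.6 -1.1 17.2] [-0.004 -0.003  0.004]
```

View pics/d6.png

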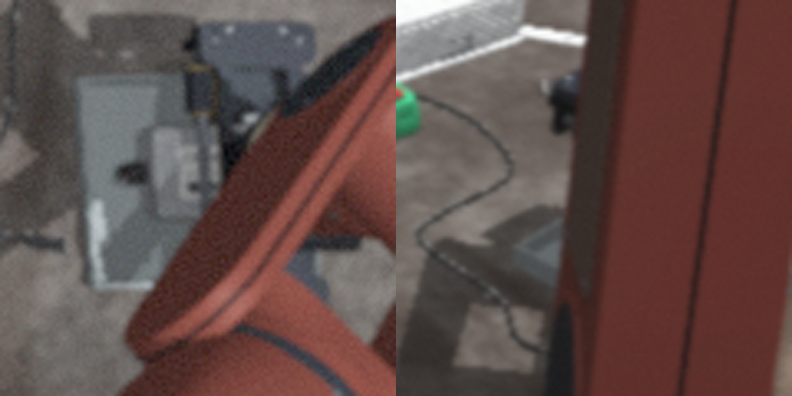

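The box is over the tray, clear of the walls on all visible sides. Lowering and releasing with a limited opening.

Emit:
{"op": "arm_command", "data": {"increments": [-2,0,6,0,0,0,-2,0,12,0,0,0,-2,0,15,0,0,0,-2,0,17,0,0,0,-2,0,18,0,0,0,-2,0,18,0,0,0]}}

```text
time_s: 18.7
position: [441.4, -366.7, 24.2]
tool_rot: [0.715, 0.699, -0.0, 0.0]
force: [0.5, 0.4, -1.5]
grip_width: 0.75
grip_force: 29.9
```

```bash
python3 go.py; python3 -c "
from h import *
o=robot.get_obs();print(o['force'],o['torque'])"
```

```text
18.7 [ 441.4 -366.7   24.2] yaw 88.68 tilt [-0.0004 -0.0007]
[ 0.48939807  0.41868586 -1.5236463 ] [-0.01074943 -0.09308054 -0.00542172]
```

Emit:
{"op": "arm_command", "data": {"increments": [0,0,1,0,0,0,0,0,2,0,0,0,0,0,2.2,0,0,0,0,0,2.2,0,0,0]}}

```text
time_s: 19.1
position: [441.6, -367.0, 22.4]
tool_rot: [0.715, 0.699, -0.0, 0.0]
force: [0.2, 0.2, 0.3]
grip_width: 0.751
grip_force: 29.9
```

Emit:
{"op": "arm_command", "data": {"increments": [0,0,0,0,0,0,0,0,0,0,0,0,0,0,0,0,0,0,0,0,0,0,0,0], "hand": 80}}

```text
time_s: 19.5
position: [441.5, -366.9, 22.2]
tool_rot: [0.715, 0.699, -0.0, 0.0]
force: [-0.3, 0.1, 0.3]
grip_width: 0.91
grip_force: 0.0
```

Emit:
{"op": "arm_command", "data": {"increments": [0,0,-15,0,0,0,0,0,-50,0,0,0,0,0,-95,0,0,0,0,0,-125,0,0,0,0,0,-130,0,0,0]}}

```text
time_s: 20.0
position: [443.9, -369.2, 158.8]
tool_rot: [0.715, 0.699, -0.001, 0.005]
force: [0.1, 0.3, -0.6]
grip_width: 0.92
grip_force: 0.0
```

```bash
python3 go.py 555.6,-100,150,70.2
```

```text
20.0 [ 443.9 -369.2  158.8] yaw 88.69 tilt [ 0.0064 -0.0081]
555.6,-100,150,70.2 [271.7 105.5   7.3] [0.008 0.007 0.323]
```

Emit:
{"op": "arm_command", "data": {"increments": [40,15,1,0,0,0.05,85,33,3,0,0,0.11,130,50,4,0,0,0.16,175,68,5,0,0,0.22,220,85,6,0,0,0.28,258,100,7,0,0,0.323,271.5,105.5,7,0,0,0.323,271.5,105.5,7,0,0,0.323,271.5,105.5,7,0,0,0.323], "hand": 87}}

```text
time_s: 20.9
position: [552.8, -98.3, 144.7]
tool_rot: [0.818, 0.575, -0.001, 0.0]
force: [-0.7, -0.1, 0.7]
grip_width: 0.998
grip_force: 0.0
```

```bash
python3 go.py 555.6,-100,18,70.2;python3 - <<'E'
from h import *
s=robot.grab_frame("side");t=robot.grab_frame("top")
a=cv2.resize(t[260:360,430:530],None,fx=3.6,fy=3.6,interpolation=2);b=cv2.resize(s[150:270,330:450],None,fx=3,fy=3,interpolation=2)
cv2.imwrite("pics/d7.png",np.hstack([a,b]));cv2.imwrite("pics/top7.png",t)
E
```

```text
20.9 [552.8 -98.3 144.7] yaw 70.24 tilt [-0.001  -0.0014]
555.6,-100,18,70.2 [ -0.4   3.2 126.7] [-0.001  0.002  0.001]
```

View pics/d7.png

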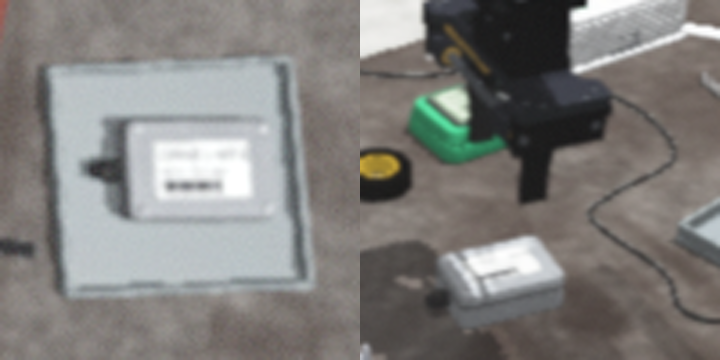

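The cured box lies flat in the tray. Going down on the waiting box.

Emit:
{"op": "arm_command", "data": {"increments": [-0.4,3,30,0,0.002,0,-0.4,3,65,0,0.002,0,-0.4,3,95,0,0.002,0,-0.4,3,115,0,0.002,0,-0.4,3,125,0,0.002,0,-0.4,3,126,0,0.002,0,-0.4,3,126,0,0.002,0]}}

```text
time_s: 21.7
position: [556.3, -100.1, 19.7]
tool_rot: [0.819, 0.574, 0.001, 0.0]
force: [1.0, 0.3, 0.0]
grip_width: 0.996
grip_force: 0.0
```

Emit:
{"op": "arm_command", "data": {"increments": [0,0,0,0,0,0,0,0,0,0,0,0,0,0,0,0,0,0,0,0,0,0,0,0,0,0,0,0,0,0,0,0,0,0,0,0], "hand": 0}}

```text
time_s: 22.3
position: [556.3, -99.2, 19.6]
tool_rot: [0.818, 0.575, 0.001, -0.0]
force: [-0.3, 0.5, 5.7]
grip_width: 0.754
grip_force: 30.0
```

```bash
python3 go.py
```

```text
22.3 [556.3 -99.2  19.6] yaw 70.19 tilt [0.0011 0.0008]
```

Emit:
{"op": "arm_command", "data": {"increments": [0,0,-10,0,0,0,0,0,-30,0,0,0,0,0,-65,0,0,0,0,0,-105,0,0,0,0,0,-140,0,0,0,0,0,-150,0,0,0,0,0,-150,0,0,0]}}

```text
time_s: 23.0
position: [556.9, -99.7, 170.6]
tool_rot: [0.818, 0.575, 0.002, 0.001]
force: [0.9, -0.3, -2.3]
grip_width: 0.752
grip_force: 30.0
```

```bash
python3 go.py 566,122.4,160,94.43
```

```text
23.0 [556.9 -99.7 170.6] yaw 70.18 tilt [ 0.0038 -0.0001]
566,122.4,160,94.43 [212.  -66.7  10.6] [ 0.004 -0.    -0.423]
```

Emit:
{"op": "arm_command", "data": {"increments": [25,-8,2,0,0,-0.06,65,-20,5,0,0,-0.14,105,-33,8,0,0,-0.22,145,-46,10,0,0,-0.3,180,-57,10,0,0,-0.38,206,-65,10,0,0,-0.423,213,-67,10,0,0,-0.423,213,-67,30,0,0,-0.423,213,-67,50,0,0,-0.423,213,-67,50,0,0,-0.423]}}

```text
time_s: 24.0
position: [561.2, 122.8, 113.7]
tool_rot: [0.68, 0.733, -0.003, -0.003]
force: [-0.8, 0.0, -1.3]
grip_width: 0.751
grip_force: 30.0
```

Emit:
{"op": "arm_command", "data": {"increments": [0,0,15,0,0,0,0,0,30,0,0,0,0,0,40,0,0,0,0,0,40,0,0,0,0,0,40,0,0,0]}}

```text
time_s: 24.5
position: [565.0, 123.7, 78.9]
tool_rot: [0.679, 0.734, 0.0, -0.0]
force: [0.9, 0.1, -1.4]
grip_width: 0.751
grip_force: 30.0
```

```bash
python3 go.py 566,123.3,31.6,94.43;python3 - <<'E'
from h import *
s=robot.grab_frame("side");t=robot.grab_frame("top")
a=cv2.resize(t[205:325,230:330],(400,480),interpolation=2);b=cv2.resize(s[225:345,250:350],(400,480),interpolation=2)
cv2.imwrite("pics/d8.png",np.hstack([a,b]))
E
```

```text
24.5 [565.  123.7  78.9] yaw 94.4 tilt [-0.0001  0.001 ]
566,123.3,31.6,94.43 [-0.6  0.9 47.3] [-0.    -0.001 -0.   ]
```

View pics/d8.png

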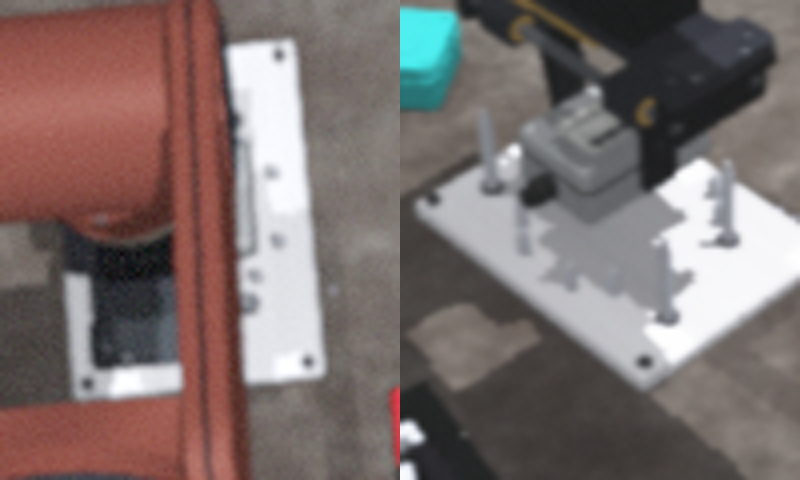

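The held box sits above the dowels. I'll check its -y edge at crop (254,250) against the dowels at (271,172) and (278,240).

```bash
python3 - <<'E'
from h import *
f=lambda a:((a[0]+.5)/4-.5+230,(a[1]+.5)/4-.5+205)
a=np.radians(4.43);E=np.array([[np.cos(a),np.sin(a)],[-np.sin(a),np.cos(a)]])
for nm,p,z in(("edge",(254,250),93),("edge2",(242,140),93),("d1",(271,172),24),("d2",(278,240),24),("pin",(250,302),66)):
    print(nm,E@(onz("top",*f(p),z)[:2]-[566.3,122.2]))
E
```

```text
edge [-31.7216729 -45.4774633]
edge2 [ 31.24050863 -44.23462013]
d1 [ 20.90452204 -55.58243038]
d2 [-20.30578646 -56.07211189]
pin [-58.62594123 -38.89177083]
```

Centred within about 1–2 mm. I'll nudge it -1 mm in y and lower.

Emit:
{"op": "arm_command", "data": {"increments": [-1.3,0.7,12,0,0,0,-1.3,0.7,24,0,0,0,-1.3,0.7,32,0,0,0,-1.3,0.7,38,0,0,0,-1.3,0.7,42,0,0,0,-1.3,0.7,45,0,0,0,-1.3,0.7,46,0,0,0,-1.3,0.7,46,0,0,0]}}

```text
time_s: 25.4
position: [566.0, 122.7, 33.2]
tool_rot: [0.679, 0.734, 0.001, -0.0]
force: [0.5, -1.1, -2.3]
grip_width: 0.752
grip_force: 30.0
```

Emit:
{"op": "arm_command", "data": {"increments": [0,0,1,0,0,0,0,0,2,0,0,0,0,0,2,0,0,0,0,0,2,0,0,0]}}

```text
time_s: 25.8
position: [566.3, 122.7, 31.6]
tool_rot: [0.679, 0.734, 0.001, 0.0]
force: [-1.0, 0.5, 1.2]
grip_width: 0.75
grip_force: 30.0
```

Emit:
{"op": "arm_command", "data": {"increments": [0,0,0,0,0,0,0,0,0,0,0,0,0,0,0,0,0,0,0,0,0,0,0,0], "hand": 87}}

```text
time_s: 26.2
position: [565.9, 122.6, 31.1]
tool_rot: [0.679, 0.734, 0.001, -0.0]
force: [0.0, 0.2, 0.3]
grip_width: 0.976
grip_force: 0.0
```

Emit:
{"op": "arm_command", "data": {"increments": [0,0,-15,0,0,0,0,0,-50,0,0,0,0,0,-95,0,0,0,0,0,-125,0,0,0,0,0,-130,0,0,0]}}

```text
time_s: 26.7
position: [569.2, 122.9, 167.8]
tool_rot: [0.679, 0.734, 0.004, 0.003]
force: [0.5, 0.4, -0.1]
grip_width: 1.0
grip_force: 0.0
```

```bash
python3 go.py 440.9,322.3,150,-6.03
```

```text
26.7 [569.2 122.9 167.8] yaw 94.42 tilt [0.0103 0.0019]
440.9,322.3,150,-6.03 [ 208.7 -112.7   16.9] [ 0.007 -0.01   1.753]
```

The box seated at z = 31.6, as predicted. Now for the short bar on the mat.

Emit:
{"op": "arm_command", "data": {"increments": [15,-8,2,0,0,0.12,40,-22,4,0,0,0.27,65,-36,6,0,0,0.41,90,-50,8,0,0,0.55,115,-63,10,0,0,0.69,140,-76,12,0,0,0.83,165,-90,14,0,0,0.97,185,-101,15,0,0,1.11,200,-109,15,0,0,1.25,207,-112.5,15,0,0,1.39], "hand": 40}}

```text
time_s: 27.7
position: [436.3, 321.3, 146.0]
tool_rot: [0.992, 0.126, -0.0, -0.0]
force: [0.4, -0.4, -0.4]
grip_width: 0.463
grip_force: 0.0
```

```bash
python3 go.py 440.9,322.3,150,-6.03
```

```text
27.7 [436.3 321.3 146. ] yaw 14.53 tilt [-0.0007  0.0009]
440.9,322.3,150,-6.03 [ 4.7  0.2 -4. ] [-0.001  0.001  0.359]
```

Emit:
{"op": "arm_command", "data": {"increments": [2.5,0,0,0,0,0.13,2.5,0,0,0,0,0.26,2.5,0,0,0,0,0.359,2.5,0,10,0,0,0.359,2.5,0,40,0,0,0.359,2.5,0,60,0,0,0.359,2.5,0,65,0,0,0.359,2.5,0,65,0,0,0.359,2.5,0,65,0,0,0.359]}}

```text
time_s: 28.6
position: [440.7, 321.2, 82.0]
tool_rot: [0.999, -0.05, 0.001, -0.001]
force: [-0.2, 0.5, 0.9]
grip_width: 0.467
grip_force: 0.0
```

```bash
python3 go.py 440.9,322.3,34.9,-6.03;python3 - <<'E'
from h import *
s=robot.grab_frame("side");t=robot.grab_frame("top")
a=cv2.resize(t[205:320,230:330],(400,460),interpolation=2);b=cv2.resize(s[300:415,190:290],(400,460),interpolation=2)
cv2.imwrite("pics/d9.png",np.hstack([a,b]));cv2.imwrite("pics/top9.png",t)
E
```

```text
28.6 [440.7 321.2  82. ] yaw -5.75 tilt [0.0013 0.0016]
440.9,322.3,34.9,-6.03 [ 0.  -1.  47.1] [-0.002 -0.001  0.005]
```

View pics/d9.png

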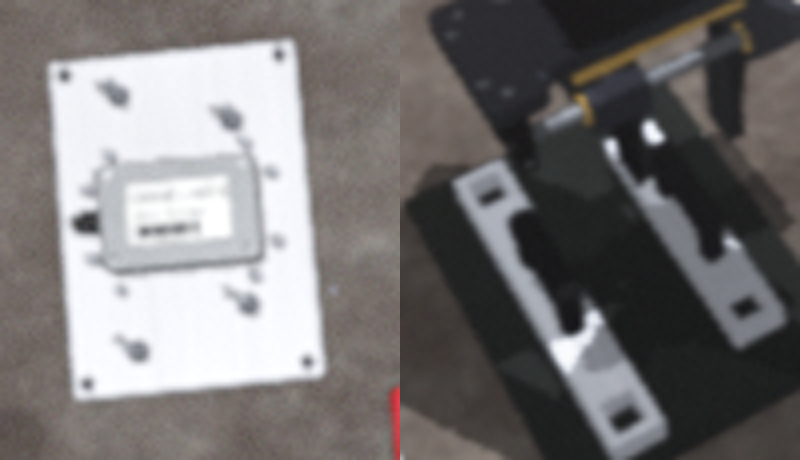

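The new box lies flat between the dowels, gland to +y, and both bars are flat on the mat. Grasping the short bar.

Emit:
{"op": "arm_command", "data": {"increments": [0,-1,15,0,0,0.005,0,-1,30,0,0,0.005,0,-1,42,0,0,0.005,0,-1,47,0,0,0.005,0,-1,47,0,0,0.005,0,-1,47,0,0,0.005]}}

```text
time_s: 29.3
position: [440.4, 322.0, 34.1]
tool_rot: [0.999, -0.053, 0.0, -0.0]
force: [0.1, 0.1, 0.3]
grip_width: 0.46
grip_force: 0.0
```

Emit:
{"op": "arm_command", "data": {"increments": [0,0,0,0,0,0,0,0,0,0,0,0,0,0,0,0,0,0,0,0,0,0,0,0,0,0,0,0,0,0,0,0,0,0,0,0], "hand": 0, "squeeze": 40}}

```text
time_s: 29.9
position: [440.5, 322.1, 34.6]
tool_rot: [0.999, -0.053, 0.0, -0.001]
force: [-1.1, -0.6, 1.9]
grip_width: 0.159
grip_force: 40.0
```

```bash
python3 go.py
```

```text
29.9 [440.5 322.1  34.6] yaw -6.09 tilt [0.0007 0.0013]
```

Emit:
{"op": "arm_command", "data": {"increments": [0,0,-10,0,0,0,0,0,-35,0,0,0,0,0,-75,0,0,0,0,0,-115,0,0,0,0,0,-145,0,0,0,0,0,-150,0,0,0]}}

```text
time_s: 30.5
position: [442.5, 323.1, 189.1]
tool_rot: [0.999, -0.053, 0.004, -0.003]
force: [1.5, -0.4, -2.6]
grip_width: 0.156
grip_force: 40.0
```

```bash
python3 go.py 569.2,87.7,150,4.39
```

```text
30.5 [442.5 323.1 189.1] yaw -6.08 tilt [0.0073 0.0047]
569.2,87.7,150,4.39 [150.7 220.8  39. ] [-0.005 -0.007 -0.183]
```

Emit:
{"op": "arm_command", "data": {"increments": [22,33,4,0,0,-0.03,50,73,10,0,0,-0.08,77,113,15,0,0,-0.12,104,152,20,0,0,-0.16,130,190,28,0,0,-0.183,147,215,36,0,0,-0.183,150.5,220.8,39,0,0,-0.183,150.5,220.8,45,0,0,-0.183,150.5,220.8,50,0,0,-0.183,150.5,220.8,50,0,0,-0.183]}}

```text
time_s: 31.5
position: [564.9, 87.7, 132.4]
tool_rot: [0.999, 0.039, -0.001, -0.001]
force: [0.6, -1.0, -3.0]
grip_width: 0.154
grip_force: 40.0
```

Emit:
{"op": "arm_command", "data": {"increments": [0,0,10,0,0,0,0,0,15,0,0,0,0,0,15,0,0,0,0,0,15,0,0,0]}}

```text
time_s: 31.9
position: [566.4, 86.7, 119.0]
tool_rot: [0.999, 0.039, 0.0, -0.001]
force: [-0.4, -0.1, -3.0]
grip_width: 0.155
grip_force: 40.0
```

```bash
python3 go.py 569.2,87.7,76.6,4.39; python3 - <<'E'
from h import *
s=robot.grab_frame("side"); crop("side",245,195,150,115,5,"d10",s)
E
```

```text
31.9 [566.4  86.7 119. ] yaw 4.43 tilt [0.0001 0.001 ]
569.2,87.7,76.6,4.39 [ 2.9 -0.7 42.4] [-0.001 -0.     0.001]
```

View pics/d10.png

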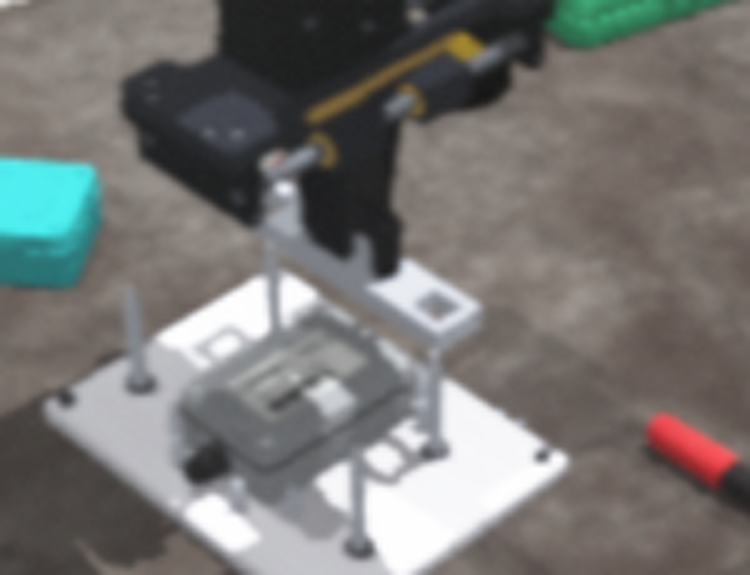

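The bar hangs level with its holes over its pins. I'll correct sideways by (2.9, -0.7) and lower in small steps.

Emit:
{"op": "arm_command", "data": {"increments": [2.6,-0.8,5,0,0,0,2.6,-0.8,12,0,0,0,2.6,-0.8,18,0,0,0,2.6,-0.8,23,0,0,0,2.6,-0.8,28,0,0,0,2.6,-0.8,33,0,0,0,2.6,-0.8,37,0,0,0,2.6,-0.8,39,0,0,0,2.6,-0.8,39,0,0,0]}}

```text
time_s: 32.85
position: [568.8, 87.4, 79.7]
tool_rot: [0.999, 0.038, -0.0, -0.001]
force: [0.2, 0.1, -2.5]
grip_width: 0.157
grip_force: 40.0
```

Emit:
{"op": "arm_command", "data": {"increments": [0,0,1,0,0,0,0,0,2,0,0,0,0,0,3,0,0,0,0,0,3,0,0,0,0,0,3,0,0,0]}}

```text
time_s: 33.35
position: [569.1, 87.5, 77.1]
tool_rot: [0.999, 0.038, 0.0, -0.001]
force: [0.3, -0.4, -4.0]
grip_width: 0.157
grip_force: 40.0
```

Emit:
{"op": "arm_command", "data": {"increments": [0,0,0,0,0,0,0,0,0,0,0,0,0,0,0,0,0,0], "hand": 40}}

```text
time_s: 33.65
position: [569.7, 87.4, 77.7]
tool_rot: [0.999, 0.038, 0.001, -0.0]
force: [-0.4, -0.4, -0.1]
grip_width: 0.346
grip_force: 0.0
```

Emit:
{"op": "arm_command", "data": {"increments": [0,0,-15,0,0,0,0,0,-45,0,0,0,0,0,-80,0,0,0,0,0,-90,0,0,0]}}

```text
time_s: 34.05
position: [572.0, 87.4, 173.0]
tool_rot: [0.999, 0.038, 0.004, -0.0]
force: [0.7, 0.5, 0.4]
grip_width: 0.459
grip_force: 0.0
```

```bash
python3 go.py 450.6,397.2,140,-6.03
```

```text
34.05 [572.   87.4 173. ] yaw 4.4 tilt [0.0087 0.0012]
450.6,397.2,140,-6.03 [ -97.5 -318.1   32.3] [-0.001 -0.009  0.182]
```

Emit:
{"op": "arm_command", "data": {"increments": [-10,-34,2,0,0,0.03,-24,-79,5,0,0,0.07,-38,-124,8,0,0,0.1,-52,-170,12,0,0,0.14,-66,-216,18,0,0,0.18,-80,-262,24,0,0,0.182,-92,-300,30,0,0,0.182,-97,-318,40,0,0,0.182,-97,-318,65,0,0,0.182,-97,-318,75,0,0,0.182]}}

```text
time_s: 35.05
position: [446.3, 397.1, 90.5]
tool_rot: [0.999, -0.052, -0.001, 0.0]
force: [-0.6, -0.8, -0.6]
grip_width: 0.461
grip_force: 0.0
```

Emit:
{"op": "arm_command", "data": {"increments": [0,0,10,0,0,0,0,0,15,0,0,0,0,0,15,0,0,0,0,0,15,0,0,0]}}

```text
time_s: 35.45
position: [448.7, 396.9, 78.1]
tool_rot: [0.999, -0.053, 0.001, -0.001]
force: [0.1, 0.3, -0.4]
grip_width: 0.456
grip_force: 0.0
```

```bash
python3 go.py 450.6,397.2,34.8,-6.03
```

```text
35.45 [448.7 396.9  78.1] yaw -6.08 tilt [0.0012 0.0016]
450.6,397.2,34.8,-6.03 [ 1.8 -0.4 43.3] [-0.002 -0.001 -0.001]
```

Emit:
{"op": "arm_command", "data": {"increments": [1.5,-0.3,14,0,0,0,1.5,-0.3,28,0,0,0,1.5,-0.3,38,0,0,0,1.5,-0.3,43,0,0,0,1.5,-0.3,43,0,0,0,1.5,-0.3,43,0,0,0]}}

```text
time_s: 36.05
position: [449.5, 397.3, 34.3]
tool_rot: [0.999, -0.053, 0.0, -0.0]
force: [-0.2, -0.1, -0.3]
grip_width: 0.462
grip_force: 0.0
```

Emit:
{"op": "arm_command", "data": {"increments": [0,0,0,0,0,0,0,0,0,0,0,0,0,0,0,0,0,0,0,0,0,0,0,0,0,0,0,0,0,0,0,0,0,0,0,0], "hand": 0}}

```text
time_s: 36.65
position: [449.6, 397.2, 34.6]
tool_rot: [0.999, -0.053, 0.0, -0.001]
force: [0.0, -0.6, 2.0]
grip_width: 0.154
grip_force: 39.9
```

```bash
python3 go.py
```

```text
36.65 [449.6 397.2  34.6] yaw -6.03 tilt [0.0006 0.001 ]
```

Emit:
{"op": "arm_command", "data": {"increments": [0,0,-10,0,0,0,0,0,-35,0,0,0,0,0,-75,0,0,0,0,0,-115,0,0,0,0,0,-145,0,0,0,0,0,-160,0,0,0]}}

```text
time_s: 37.25
position: [450.5, 397.9, 198.1]
tool_rot: [0.999, -0.053, 0.002, -0.002]
force: [-0.1, 0.4, -3.8]
grip_width: 0.156
grip_force: 39.9
```

```bash
python3 go.py 564.3,158.4,150,4.45; python3 -c "
from h import *
s=robot.grab_frame('side');cv2.imwrite('pics/side11.png',s)"
```

```text
37.25 [450.5 397.9 198.1] yaw -6.02 tilt [0.0042 0.0037]
564.3,158.4,150,4.45 [138.1 226.4  47.7] [-0.004 -0.004 -0.183]
```

Emit:
{"op": "arm_command", "data": {"increments": [20,33,4,0,0,-0.03,46,75,10,0,0,-0.08,72,118,15,0,0,-0.12,98,160,22,0,0,-0.16,120,197,32,0,0,-0.183,134,220,42,0,0,-0.183,137,226.5,47,0,0,-0.183,137,226.5,54,0,0,-0.183,137,226.5,60,0,0,-0.183,137,226.5,60,0,0,-0.183]}}

```text
time_s: 38.3
position: [560.3, 158.7, 132.4]
tool_rot: [0.999, 0.04, -0.001, -0.001]
force: [-0.4, -0.4, -4.7]
grip_width: 0.158
grip_force: 39.9
```

Emit:
{"op": "arm_command", "data": {"increments": [0,0,10,0,0,0,0,0,15,0,0,0,0,0,15,0,0,0,0,0,15,0,0,0]}}

```text
time_s: 38.7
position: [561.8, 157.8, 119.0]
tool_rot: [0.999, 0.039, 0.0, -0.0]
force: [-0.4, 0.3, -3.5]
grip_width: 0.158
grip_force: 39.9
```

```bash
python3 go.py 563.1,157.8,76.6,4.43; python3 - <<'E'
from h import *
crop("side",245,195,150,115,5,"d12")
E
```

```text
38.7 [561.8 157.8 119. ] yaw 4.49 tilt [0.0001 0.001 ]
563.1,157.8,76.6,4.43 [ 1.3  0.2 42.4] [-0.001 -0.     0.001]
```

View pics/d12.png

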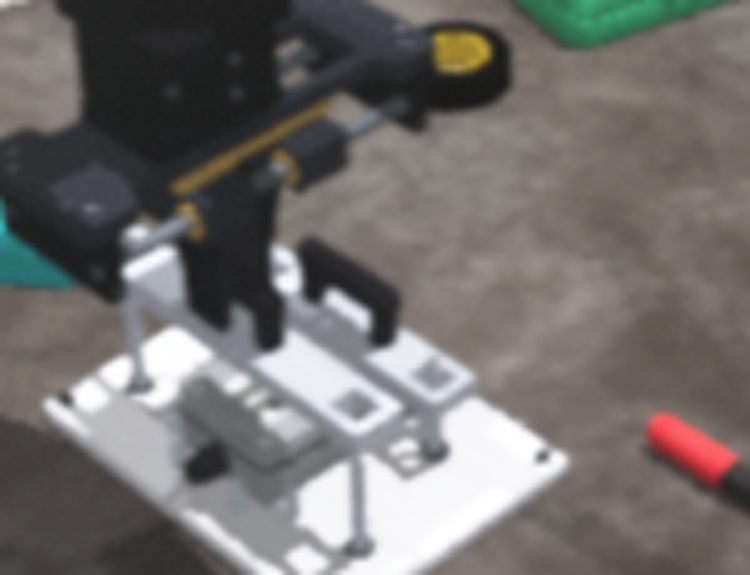

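The short bar is seated on its pins and the long bar hangs over its own. Lowering.

Emit:
{"op": "arm_command", "data": {"increments": [1,0,5,0,0,0,1,0,12,0,0,0,1,0,18,0,0,0,1,0,23,0,0,0,1,0,28,0,0,0,1,0,33,0,0,0,1,0,37,0,0,0,1,0,39,0,0,0,1,0,39,0,0,0]}}

```text
time_s: 39.65
position: [562.7, 157.6, 79.8]
tool_rot: [0.999, 0.039, -0.0, -0.0]
force: [-0.5, -0.2, -4.6]
grip_width: 0.159
grip_force: 39.9
```

Emit:
{"op": "arm_command", "data": {"increments": [0,0,1,0,0,0,0,0,2,0,0,0,0,0,3.5,0,0,0,0,0,3.5,0,0,0,0,0,3.5,0,0,0]}}

```text
time_s: 40.15
position: [563.0, 157.6, 76.7]
tool_rot: [0.999, 0.039, 0.0, -0.001]
force: [-0.1, -0.2, -4.7]
grip_width: 0.157
grip_force: 39.9
```

Still carrying the weight, so I'll go down another millimetre and then release.

Emit:
{"op": "arm_command", "data": {"increments": [0,0,0.8,0,0,0,0,0,1,0,0,0,0,0,1,0,0,0]}}

```text
time_s: 40.45
position: [563.1, 157.6, 76.5]
tool_rot: [0.999, 0.039, 0.0, -0.0]
force: [-5.0, -1.5, 4.9]
grip_width: 0.157
grip_force: 39.9
```

Emit:
{"op": "arm_command", "data": {"increments": [0,0,0,0,0,0,0,0,0,0,0,0,0,0,0,0,0,0], "hand": 40}}

```text
time_s: 40.75
position: [563.3, 157.8, 75.7]
tool_rot: [0.999, 0.039, 0.001, -0.001]
force: [0.3, 0.3, -0.2]
grip_width: 0.342
grip_force: 0.0
```

Emit:
{"op": "arm_command", "data": {"increments": [0,0,-15,0,0,0,0,0,-50,0,0,0,0,0,-90,0,0,0,0,0,-130,0,0,0,-40,-40,-140,0,0,0,-80,-80,-140,0,0,0,-110,-110,-140,0,0,0,-120,-120,-140,0,0,0,-120,-120,-140,0,0,0]}}

```text
time_s: 41.65
position: [432.1, 269.8, 217.2]
tool_rot: [0.999, 0.041, 0.001, -0.001]
force: [0.4, 0.6, -0.7]
grip_width: 0.462
grip_force: 0.0
```

```bash
python3 - <<'E'
from h import *
s=robot.grab_frame("side");t=robot.grab_frame("top")
a=cv2.resize(t[205:320,230:330],(400,460),interpolation=2);b=cv2.resize(s[215:330,250:350],(400,460),interpolation=2)
cv2.imwrite("pics/d13.png",np.hstack([a,b]))
E
```

```text
(no output)
```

View pics/d13.png

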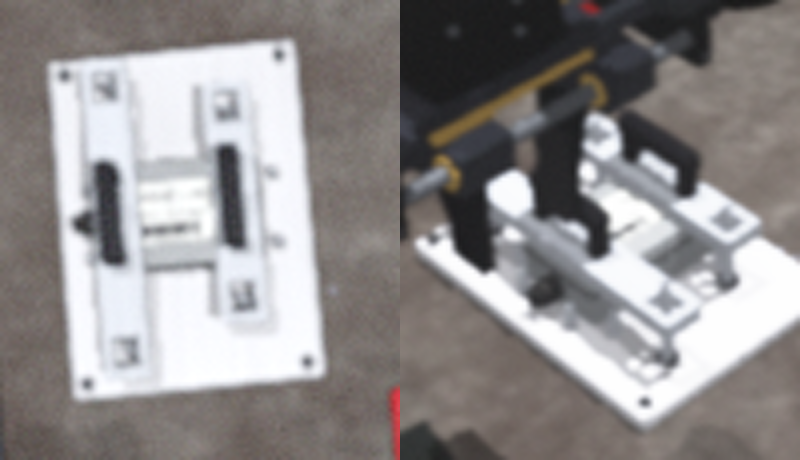

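Both bars are seated on the new box, each with its pins showing through its holes, and the arm is clear. Handing in.

```bash
python3 -c "
from station import robot
print(robot.hand_in())"
```

```text
the job is handed in; nothing more can be done
None
```

I handed the job in at about 42 s of robot time: the cured box is flat in the tray, the waiting box is in the jig between the dowels, both bars are back on it over their own guide pins, and the bystanders were left alone.

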